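# Let the carton stop out by one hole

## Task

On the packing bench, let the telescoping carton stop out by one hole: press its snap button down flush with the sleeve, slide the sleeve with its stop plate outwards, and keep going until the button springs up through the next hole and locks. Do it gently, by feel - do not lean hard on the sleeve or force it against the button - leave the cartons and loose tube around it where they are, and let go at the end.

Things in the scene. Friction and masses are not known exactly. Their poses are not given: they have to be found in the camera images.
- stop_foot: dark steel foot of the carton stop, fixed to the bench. Its origin lies on the bench (z = 0) vertically under the snap button, which never moves sideways. y: along the telescoping arm, outwards, the way the sleeve slides out; z up. Foot plate 110 x 100 mm at y -195 to -95 mm; over it a black clamp block (100 mm wide, top 4 mm, screw heads 9 mm above the sleeve) that carries the arm
- button_nominal (a point): fixed point on the button's axis, 85 mm above the bench: the nominal height of the sleeve's top face. Levelling screws put the whole arm (sleeve, plate and button together) anywhere from 9 mm below to 9 mm above nominal; this height is not measured and must be felt. Over 40 N of fingertip force on the sleeve is too hard; about 10 N is enough
- sleeve_nominal (a point): fixed point, nominal centre of the sleeve's top at the start: 85 mm up, 48 mm behind the button (-y of stop_foot). Steel sleeve 34 mm square, wall 2 mm, 114 mm long, over a square inner tube that carries the button. Three round 15 mm holes in line in its top, 40 mm apart; the button stands in the outermost with 1.5 mm play each way
- plate_nominal (a point): fixed point, nominal centre of the stop plate's top edge at the start: 125 mm up (nominal), 15 mm beyond the button (+y of stop_foot). Plywood plate on the sleeve's outer end, 12 mm thick, 110 mm wide, rising 40 mm above the sleeve; its inner face starts 9 mm from the button's axis. Push this face outwards with a fingertip that also holds the button flush, to move the sleeve
- stop_plate (a joint): how far the sleeve with its stop plate has slid outwards (+y of stop_foot), m: about 0 at the start (button in the outermost hole), 0.040 when the button is in the next hole, 0.080 in the third. It slides with 2 N of friction and stays where it is left.
- snap_button (a joint): how far the snap button is pressed down, m: 0 up, 0.006 flush with the sleeve's top, over 0.008 under its wall. Round-ended steel pin, diameter 12 mm, 6 mm proud when up; spring 2.4 N up, 4.8 N flush. Up, it locks the sleeve. Flush (within 1 mm), an outward push of 5 to 10 N makes the hole's edge ride over it; it springs up in the next hole. Over 60 N sideways harms it
- parts_carton: white and red carton 90 x 120 x 60 mm, standing beyond the stop plate; origin at the centre of its underside
- small_carton: white and red carton 60 x 100 x 45 mm, standing on the far side of the arm; origin at the centre of its underside
- spare_tube: loose spare square steel tube 28 x 160 x 28 mm, lying on the near side of the arm; origin at the centre of its underside, length along its y

How it is judged (in metres and radians):
On the way, in this order (a step that is already met when the one before it is completed fails the run):
1. the snap button is pressed down flush while the sleeve is still in its first hole (value of joint snap_button above 0.0045 m and value of joint stop_plate below 0.006 m), for 0.05 s.
2. the sleeve has slid off the first hole with the button under its wall (value of joint stop_plate between 0.012 and 0.034 m and value of joint snap_button above 0.006 m), for 0.05 s.
At the end, for the whole second after the job is handed in: the sleeve stands out by one hole (40 mm, within 3.5 mm), at rest, with the snap button fully up (within 1.5 mm) through the next hole (value of joint stop_plate between 0.0365 and 0.0435 m and value of joint snap_button below 0.0015 m and velocity of joint stop_plate below 0.003 m/s); the robot touches nothing.
It fails at once if the hand presses or squeezes the sleeve with more than 40 N (contact force between the fingers and sleeve above 40 N).
It fails at once if the sleeve is forced sideways against the button with more than 60 N (contact force between snap_button and sleeve above 60 N).
It fails at once if a carton or the spare tube beside the stop is shifted by more than 15 mm (distance of any of parts_carton, small_carton, spare_tube from where it was at the start of the episode above 0.015 m).
It also fails if it takes over 51 s, if anything falls off the work surface, if the arm or the gripper's body presses on something with over 40 N, if the wrist force passes 120 N, or if a joint passes its speed limit or range.

## Robot

A 6-joint arm with a two-finger parallel gripper is mounted at the origin on the work surface. World frame = base frame: x ahead of the robot, y to its left, z up, the work surface at z = 0. Lengths are in m, angles in degrees, forces in N, time in s.
With the tool pointing down it reaches from about 0.4 to 0.825 m from the base axis. Payload 7 kg.
Tool frame: the origin (TCP) lies between the finger pads; the fingertips stand 19 mm ahead of it and the grasp point (between the pads) is the TCP; y points along the fingers, x is the direction in which the jaws open and shut, and the axes are right-handed (so a half turn about y gives the same grasp; the last joint's range is limited). The gripper opens to 88 mm and grips with 3 to 60 N. Pads are 19 mm wide; open, the fingers measure 130 mm over their backs; the gripper's body (78 mm by 193 mm) begins 47 mm behind the grasp point.
Start: joints at [-59.696, 20.546, 0.682, 0, -70.136, -16.507], TCP at [0.161, -0.656, 0.209] pointing down, gripper open.
Joint ranges: [-176.03, 176.03], [-82.01, 121.73], [-58.28, 71.71], [-173.87, 95.51], [-174.79, -0.11], [-173.66, 173.66]. Speed limits (degrees/s): [136.94, 136.94, 172.46, 180, 180, 180].

## Interface

Orientations are given as [roll, pitch, yaw] about the fixed x, y, z axes, in that order (R = Rz(yaw) Ry(pitch) Rx(roll)).
In Python, from plant import r gives the robot as it stands. The module is installed in compiled form; this text tells all that it offers.
- The arm moves only by the tool jog_arm, never from a script. Its argument "steps" is a list of rows, each a list of 5 numbers: the closure, from 0 (fully open) to 1 (shut), then the shift along the tool's x, y, z in m, then the turn about the tool's y in degrees. In form: [[jaw, x, y, z, turn], ...]. A call has 1 to 12 rows; each row shifts and turns the commanded pose from where the row before left it, along the tool's axes as they then stand; what a row does not reach is not made up. A row lasts 1/12 s, in which the tool goes at most 41.7 mm and 7.16 degrees, less where a joint would pass 70% of its speed; a pose out of reach is approached as far as the arm can. A call with a gripper value outside its range is refused whole. The fingers move at their own pace and stop on an object; "squeeze" is the grip in N (left out, the last holds). Time passes only in rows, so rows that do not move let the fingers close. It gives the time, the measured TCP pose, the force and the opening at its end, in the units of the state.
- r.get_state(): the state, without advancing time (a new reading comes with each control period).
- r.capture(name): name is "side" or "top" or "wrist"; returns a dict with "image" (400x640x3 uint8, red, green, blue), "vfov" (degrees; the focal length in pixels is half the picture's height over the tangent of half this angle, whatever the lens; pixels are square), "cx", "cy" (the principal point, pixels), "R" (3x3) and "t" (3): a world point X has camera coordinates R X + t; the wrist camera has in their place "tool_from_camera" (4x4, takes a point from camera to tool coordinates, whose origin is the TCP and whose axes are the tool frame's). Camera axes: x right, y down, z forward; pixel columns grow to the right and rows downward; lengths in m; the calibration is good to about 2 mm. A picture is of the moment at which its call begins: read the wrist's pose just before it. There is no depth.
- r.close_job(): hands the job in, once; it reports no verdict.
The state is a dict: "time_s": time; "joints": joint angles; "qd": joint speeds; "joint_torque": joint torques, N m; "tcp_pos": TCP position; "eef_rot": TCP orientation; "contact_force": force on the tool from outside, world axes, zero at the start; "moment": the same for the moment, N m; "gripper_width": finger opening in m.
Only numpy, scipy, OpenCV 4.12 (cv2) and the standard library are available. Lean on these libraries where they do the work, as an engineer would, in place of code of your own. Each camera call takes 0.05 s, during which the arm holds its last target.

## Working session

There is one attempt and no reset: what is moved stays moved. The work goes in short steps, Python scripts to look and compute and a tool call to move; the robot and the scene stay as the last step left them, time stands still between calls to the robot, and variables do not carry over. Pictures are saved under pics/ and viewed, and the job is handed in when it is done.

Besides the shell and the picture viewer there is one more tool, called after "Call:" in YAML: its name, and indented under it one key for each argument. jog_arm: Moves the arm, as the interface text tells. Its arguments: {"type":"object","properties":{"steps":{"type":"array","items":{"type":"array","items":{"type":"number"}}},"squeeze":{"type":"number"}},"required":["steps"]}

```bash
mkdir -p pics; cat > h.py <<'E'
from plant import r
import numpy as np, cv2
def cap(n,f):
    c=r.capture(n); cv2.imwrite('pics/'+f,c['image'][:,:,::-1]); return c
E
python3 - <<'E'
from h import *
import pickle
print(r.get_state())
for n in ('side','top','wrist'):
    c=cap(n,n+'0.png'); pickle.dump(c,open(n+'0.pkl','wb')); print({k:v for k,v in c.items() if k!='image'})
E
```

```text
{'time_s': 0.0, 'joints': array([-5.96976408e+01,  2.05913099e+01,  6.33899206e-01, -2.15492242e-02,
       -7.01371053e+01, -1.65057810e+01]), 'qd': array([ 0.00880818, -0.053441  , -0.01801261,  0.00121297, -0.00301123,
       -0.04697944]), 'joint_torque': array([ 4.61365380e-04, -5.82717669e+01,  2.93075502e+01,  6.99775457e+00,
        7.14180715e-03, -1.42519734e-04]), 'tcp_pos': array([ 0.16080881, -0.65501889,  0.2083206 ]), 'eef_rot': array([-8.99925669e+01, -9.63770426e-02,  1.03789233e+02]), 'contact_force': array([-0.21837044,  0.11541979, -0.71754932]), 'moment': array([0.00060709, 0.04154572, 0.0166424 ]), 'gripper_width': 0.0875519735611851}
{'vfov': 56.75403434261239, 'cx': 330.27057442467714, 'cy': 197.2831397242671, 'R': array([[-0.96127896, -0.2753598 , -0.01094249],
       [-0.14460739,  0.53782879, -0.83055938],
       [ 0.23458785, -0.7968169 , -0.55682257]]), 't': array([0.56991616, 0.13590358, 0.61126531])}
{'vfov': 56.747544264777126, 'cx': 315.7878302211125, 'cy': 192.91810108165828, 'R': array([[ 0.01322832, -0.99921122, -0.03744257],
       [-0.98922661, -0.00761793, -0.14619399],
       [ 0.14579344,  0.03897308, -0.9885471 ]]), 't': array([0.05822551, 0.60960703, 0.66553002])}
{'vfov': 67.08706526919015, 'cx': 316.55437384504586, 'cy': 197.83220138065406, 'tool_from_camera': array([[ 9.99999971e-01, -1.62974371e-04,  1.77006135e-04,
        -1.39730266e-04],
       [-2.17592424e-04, -2.98576312e-01,  9.54385739e-01,
        -1.76010053e-01],
       [-1.02690577e-04, -9.54385750e-01, -2.98576338e-01,
         8.06325802e-02],
       [ 0.00000000e+00,  0.00000000e+00,  0.00000000e+00,
         1.00000000e+00]])}
```

View pics/side0.png

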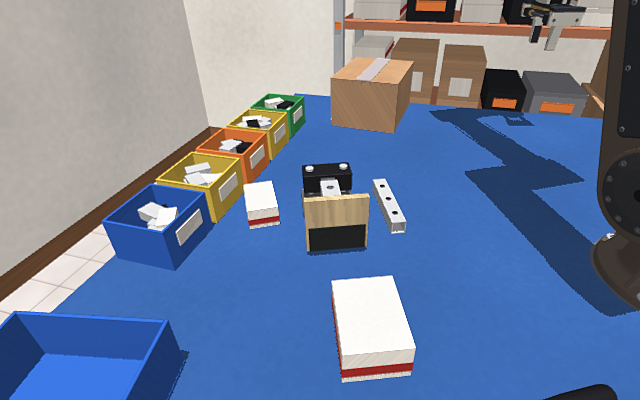

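View pics/top0.png

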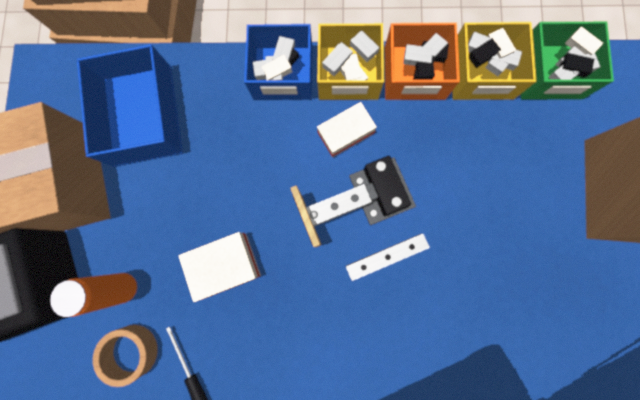

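View pics/wrist0.png

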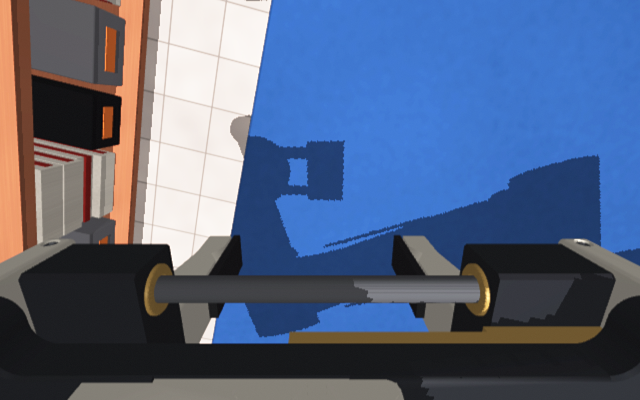

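```bash
python3 - <<'E'
import cv2
im=cv2.imread('pics/top0.png')[140:290,270:440]
cv2.imwrite('pics/topc.png',cv2.resize(im,None,fx=4,fy=4,interpolation=cv2.INTER_CUBIC))
im=cv2.imread('pics/side0.png')[150:260,290:410]
cv2.imwrite('pics/sidec.png',cv2.resize(im,None,fx=5,fy=5,interpolation=cv2.INTER_CUBIC))
E
```

```text
(no output)
```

View pics/topc.png

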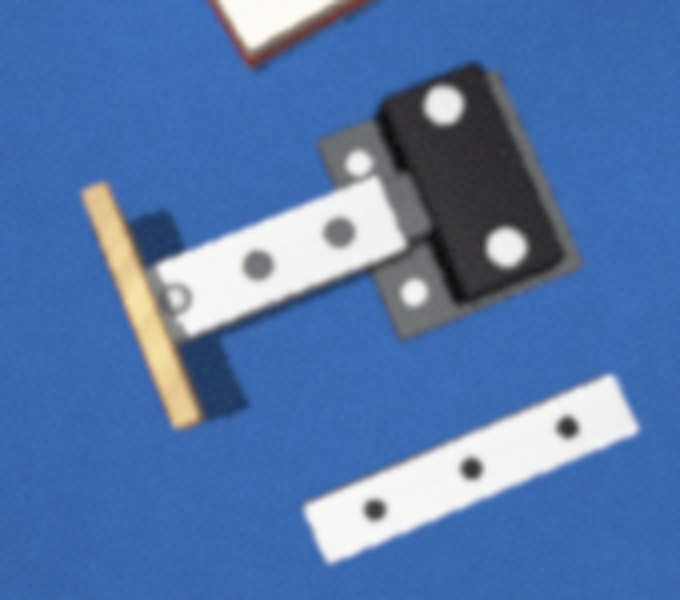

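View pics/sidec.png

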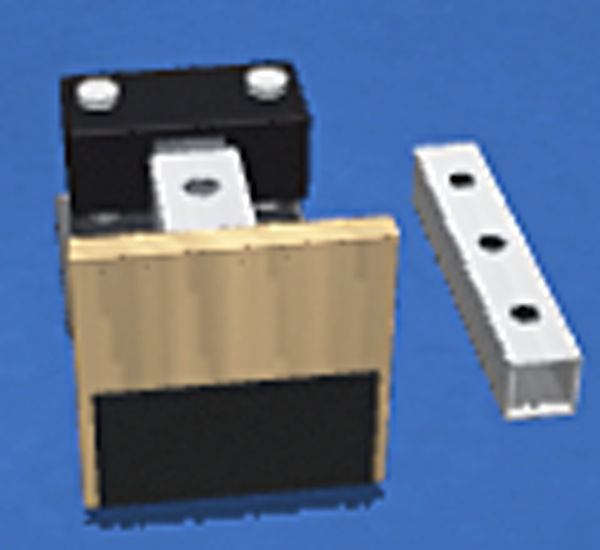

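```bash
cat >> h.py <<'E'
import pickle
def ray(c,u,v,z):
    f=200/np.tan(np.radians(c['vfov']/2)); R=np.array(c['R']);t=np.array(c['t'])
    d=R.T@np.array([(u-c['cx'])/f,(v-c['cy'])/f,1]); o=-R.T@t
    return o+d*(z-o[2])/d[2]
def proj(c,X):
    f=200/np.tan(np.radians(c['vfov']/2)); p=np.array(c['R'])@X+c['t']
    return p[:2]/p[2]*f+[c['cx'],c['cy']]
E
python3 - <<'E'
from h import *
np.set_printoptions(precision=4,suppress=True)
c=pickle.load(open('top0.pkl','rb')); s=pickle.load(open('side0.pkl','rb'))
P=lambda u,v,z: ray(c,u/4+270-.4,v/4+140-.4,z)
S=lambda u,v,z: ray(s,u/5+290-.4,v/5+150-.4,z)
print('cam',-c['R'].T@c['t'],-s['R'].T@s['t'])
for dz in(-.009,0,.009):
    B=P(175,299,.088+dz);h1=P(258,265,.085+dz);h2=P(340,232,.085+dz)
    print(dz,'B',B,h1,h2,np.linalg.norm(h1-h2),np.degrees(np.arctan2(*(h1-h2)[1::-1])))
    h3=S(203,187,.085+dz); print(' side 3rd hole',h3)
    q=[P(*a,.125+dz) for a in((82,188),(105,182),(202,418),(178,430))]
    m=sum(q)/4; y=(q[0]-q[3]); print(' plate',m,np.linalg.norm(y),np.degrees(np.arctan2(y[1],y[0])))
    q=[S(*a,.125+dz) for a in((70,262),(398,230),(398,218),(70,240))];y=q[0]-q[1];print(' splate',sum(q)/4,np.linalg.norm(y),np.degrees(np.arctan2(y[1],y[0])))
f=[P(*a,.01) for a in((581,265),(402,340),(320,140))]; print('foot',f)
# tube, cartons
print('tube',[P(*a,.028) for a in((304,507),(328,563),(638,430),(612,376))])
for pts,z in((((179,263),(240,233),(258,280),(193,300)),.06),(((317,128),(362,103),(377,127),(334,154)),.045)):
    print([ray(c,*p,z) for p in pts])
E
```

```text
cam [0.5052 0.0369 0.7492] [0.4241 0.5709 0.4595]
-0.009 B [0.5647 0.0672 0.079 ] [0.5809 0.0296 0.076 ] [ 0.5964 -0.0077  0.076 ] 0.040438267226578596 112.55024256842758
 side 3rd hole [ 0.5957 -0.0123  0.076 ]
 plate [0.5596 0.0801 0.116 ] 0.112182596896547 22.654910188314833
 splate [0.5586 0.076  0.116 ] 0.1101825906184001 24.93987174902567
0 B [0.5639 0.0668 0.088 ] [0.5799 0.0297 0.085 ] [ 0.5952 -0.0071  0.085 ] 0.03989765572687857 112.55024256842772
 side 3rd hole [0.5916 0.0014 0.085 ]
 plate [0.5588 0.0795 0.125 ] 0.11058810955969386 22.65491018831482
 splate [0.5551 0.0889 0.125 ] 0.10729553078488413 24.939871749025667
0.009 B [0.5631 0.0664 0.097 ] [0.5789 0.0298 0.094 ] [ 0.594  -0.0065  0.094 ] 0.039357044227178506 112.55024256842772
 side 3rd hole [0.5876 0.0151 0.094 ]
 plate [0.558  0.0788 0.134 ] 0.10899362222284065 22.654910188314837
 splate [0.5516 0.1019 0.134 ] 0.10440847095136811 24.939871749025578
foot [array([ 0.5898, -0.1315,  0.01  ]), array([ 0.5516, -0.0426,  0.01  ]), array([ 0.6523, -0.0021,  0.01  ])]
tube [array([0.4704, 0.0065, 0.028 ]), array([ 0.4445, -0.0049,  0.028 ]), array([ 0.5088, -0.1523,  0.028 ]), array([ 0.5343, -0.1407,  0.028 ])]
[array([0.4734, 0.3165, 0.06  ]), array([0.5301, 0.2047, 0.06  ]), array([0.445 , 0.1677, 0.06  ]), array([0.4073, 0.286 , 0.06  ])]
[array([0.7387, 0.064 , 0.045 ]), array([ 0.7903, -0.0248,  0.045 ]), array([ 0.7408, -0.0539,  0.045 ]), array([0.6861, 0.0301, 0.045 ])]
```

Call:
jog_arm:
  steps:
    - [1,0,0,-0.033,-3.5]
    - [1,0,0,-0.0335,-3.5]
    - [1,0,0,-0.0335,-3.5]
    - [1,0,0,-0.0335,-3.5]
    - [1,0,0,-0.0335,-3.5]
    - [1,0,0,-0.0335,-3.5]
    - [1,0,0,-0.0335,-3.5]
    - [1,0,0,-0.0335,-3.5]
    - [1,0,0,-0.0335,-3.5]
    - [1,0,0,-0.0335,-3.5]
    - [1,0,0,-0.0335,-3.5]
    - [1,0,0,-0.0335,-3.5]
  squeeze: 10

```text
time_s: 1.15
tcp_pos: [0.491, -0.4399, 0.2087]
eef_rot: [-90.0, -0.0, 146.0]
contact_force: [-0.4, -0.2, -0.7]
gripper_width: 0.0134
```

Call:
jog_arm:
  steps:
    - [1,0,0,-0.0335,-3.5]
    - [1,0,0,-0.0335,-3.5]
    - [1,0,0,-0.0335,-3.5]
    - [1,0,0,-0.0335,-3.5]
    - [1,0,0,-0.0335,-3.5]
    - [1,0,0,-0.0335,-3.5]
    - [1,0,0,-0.0335,-3.5]
    - [1,0,0,-0.0335,-3.5]
    - [1,0,0,-0.0335,-3.5]
    - [1,0,0,-0.0335,-3.5]
    - [1,0,0,-0.0335,-3.5]
    - [1,0,0,0,-3.5]

```text
time_s: 2.15
tcp_pos: [0.594, -0.0902, 0.2091]
eef_rot: [-90.0, 0.0, -171.8]
contact_force: [0.2, -2.1, -0.1]
gripper_width: 0.0005
```

```bash
cat >> h.py <<'E'
from scipy.spatial.transform import Rotation as Ro
YAW=112.6; B=np.array([.5650,.0667])
yf=np.array([np.cos(np.radians(YAW)),np.sin(np.radians(YAW))]); xf=np.array([yf[1],-yf[0]])
def where():
    s=r.get_state(); e=s['eef_rot']; R=Ro.from_euler('xyz',e,degrees=True).as_matrix()
    d=s['tcp_pos'][:2]-B
    print('t%.2f'%s['time_s'],'tcp',s['tcp_pos'].round(4),'rot',e.round(2),'foot x,y mm',(1e3*d@xf).round(1),(1e3*d@yf).round(1),'tip z %.4f'%(s['tcp_pos'][2]-.019),'F',s['contact_force'].round(1),'w',s['gripper_width'].round(4))
    return s,R
E
python3 -c "
from h import *
where()"
```

```text
Traceback (most recent call last):
  File "h.py", line 19, in where
    print('t%.2f'%s['time_s'],'tcp',s['tcp_pos'].round(4),'rot',e.round(2),'foot x,y mm',(1e3*d@xf).round(1),(1e3*d@yf).round(1),'tip z %.4f'%(s['tcp_pos'][2]-.019),'F',s['contact_force'].round(1),'w',s['gripper_width'].round(4))
                                                                                                                                                                                                         ^^^^^^^^^^^^^^^^^^^^^^^^
AttributeError: 'float' object has no attribute 'round'
```

Call:
jog_arm:
  steps:
    - [1,0,0,0,-4.8]
    - [1,0,0,0,-4.8]
    - [1,0,0,0,-4.8]
    - [1,-0.0067,0,-0.0306,0]
    - [1,-0.0067,0,-0.0306,0]
    - [1,-0.0067,0.01,-0.0306,0]
    - [1,-0.0067,0.01,-0.0306,0]
    - [1,-0.0067,0.01,-0.0305,0]
    - [1,0,0,0,0]
    - [1,0,0,0,0]

```text
time_s: 2.98
tcp_pos: [0.5665, 0.0607, 0.1786]
eef_rot: [-90.0, -0.1, -157.6]
contact_force: [0.3, 0.4, 0.8]
gripper_width: 0.0002
```

```bash
sed -i "s/s\['gripper_width'\].round(4)/s['gripper_width']/" h.py; python3 -c "
from h import *
where()
for n in ('side','top','wrist'):
    c=cap(n,n+'1.png'); pickle.dump(c,open(n+'1.pkl','wb'))
im=cv2.imread('pics/top1.png')[140:290,270:440]
a=cv2.resize(im,None,fx=4,fy=4,interpolation=cv2.INTER_CUBIC)
cv2.imwrite('pics/topc1.png',a)
im=cv2.imread('pics/side1.png')[100:260,270:430]
cv2.imwrite('pics/sidec1.png',cv2.resize(im,None,fx=3.7,fy=3.7,interpolation=cv2.INTER_CUBIC))
"
```

```text
t2.98 tcp [0.5665 0.0607 0.1786] rot [-9.0000e+01 -8.0000e-02 -1.5764e+02] foot x,y mm -0.9 -6.1 tip z 0.1596 F [0.3 0.4 0.8] w 0.00018153356517646997
```

View pics/wrist1.png

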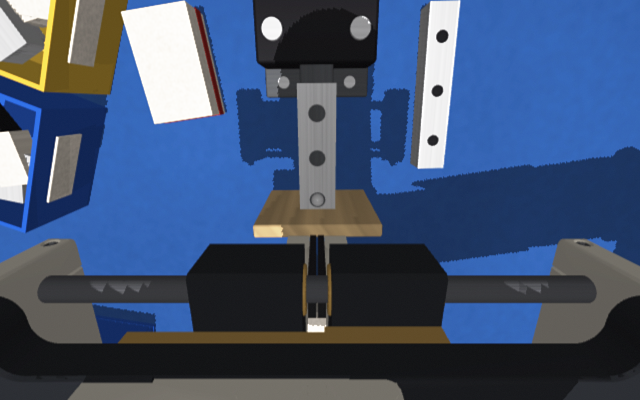

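View pics/sidec1.png

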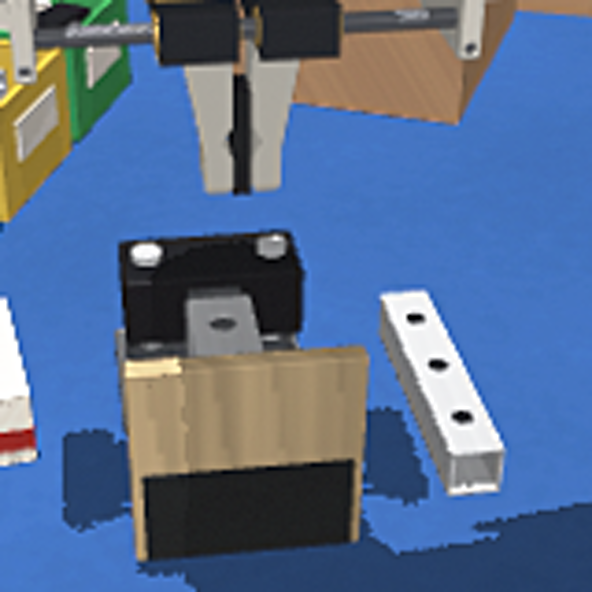

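View pics/topc1.png

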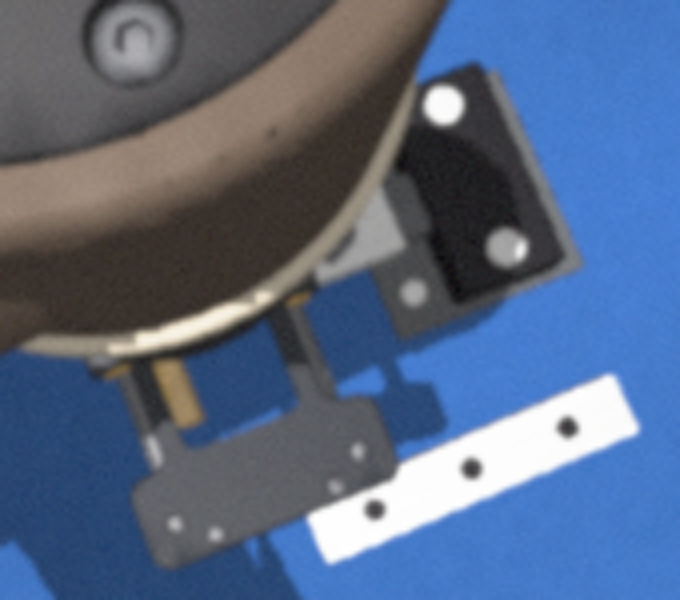

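```bash
python3 - <<'E'
from h import *
im=cv2.imread('pics/wrist1.png')[70:260,240:400]
cv2.imwrite('pics/wc1.png',cv2.resize(im,None,fx=4,fy=4,interpolation=cv2.INTER_CUBIC)[:,:,:][:600*2][:760])
E
```

```text
(no output)
```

View pics/wc1.png

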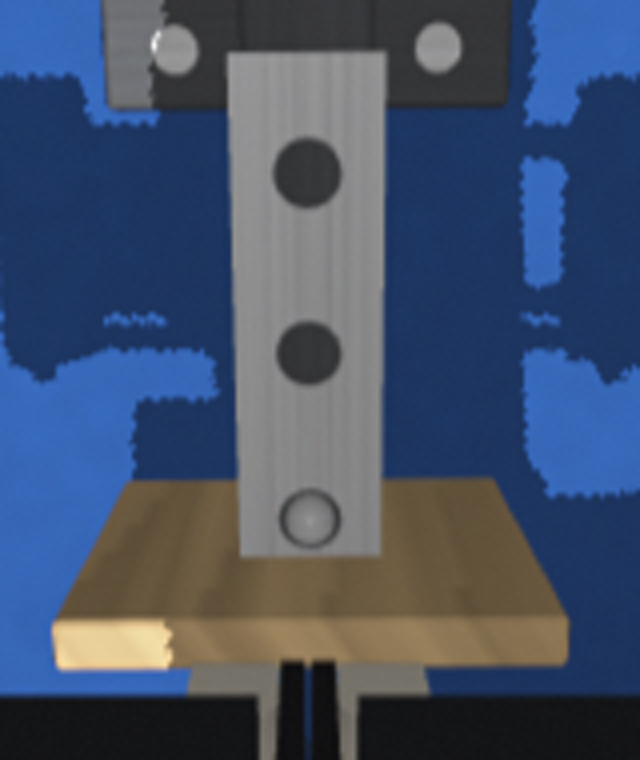

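```bash
python3 - <<'E'
from h import *
np.set_printoptions(precision=2,suppress=True)
c=pickle.load(open('wrist1.pkl','rb'))
tcp=np.array([.5665,.0607,.1786]);R=Ro.from_euler('xyz',[-90,-.08,-157.64],degrees=True).as_matrix()
T=np.array(c['tool_from_camera']);Rc=R@T[:3,:3];o=tcp+R@T[:3,3]
f=200/np.tan(np.radians(c['vfov']/2))
def P(u,v,z):
    u=u/4+240-.4;v=v/4+70-.4
    d=Rc@np.array([(u-c['cx'])/f,(v-c['cy'])/f,1]);X=o+d*(z-o[2])/d[2]
    return 1e3*np.array([(X[:2]-B)@xf,(X[:2]-B)@yf])
for dz in (-.009,-.006,-.003,0,.003):
    z=.085+dz
    a,b,d=P(310,519,z),P(309,353,z),P(308,173,z);e=P(54,617,z+.04);g=P(567,617,z+.04)
    print(dz,a,b,d,'sp',a[1]-b[1],b[1]-d[1],'plate w',g[0]-e[0],e,g,'sleeve w',P(382,545,z)[0]-P(239,545,z)[0])
E
```

```text
-0.009 [-1.07  1.31] [ -0.99 -39.16] [ -0.93 -79.43] sp 40.47541125853175 40.266445918225884 plate w -109.25250025367183 [53.6 10.2] [-55.66  10.73] sleeve w -34.88952845137031
-0.006 [-1.06  0.35] [ -0.98 -39.68] [ -0.92 -79.52] sp 40.039580810674906 39.83286556382131 plate w -107.8788820624693 [52.92  8.97] [-54.96   9.5 ] sleeve w -34.513845577801696
-0.003 [-1.06 -0.6 ] [ -0.98 -40.21] [ -0.92 -79.6 ] sp 39.60375036281798 39.39928520941672 plate w -106.50526387126666 [52.24  7.74] [-54.27   8.26] sleeve w -34.138162704233174
0 [-1.05 -1.56] [ -0.97 -40.73] [ -0.91 -79.69] sp 39.167919914961075 38.965704855012135 plate w -105.13164568006405 [51.56  6.51] [-53.58   7.03] sleeve w -33.76247983066446
0.003 [-1.04 -2.51] [ -0.97 -41.25] [ -0.91 -79.78] sp 38.73208946710419 38.53212450060754 plate w -103.75802748886142 [50.88  5.28] [-52.88   5.79] sleeve w -33.38679695709584
```

Call:
jog_arm:
  steps:
    - [1,0,0.02,0,0]
    - [1,0,0.02,0,0]
    - [1,0,0.01,0,0]
    - [1,0,0,0,0]
    - [1,0,0,0,0]
    - [1,0,0,0,0]

```text
time_s: 3.63
tcp_pos: [0.568, 0.0591, 0.1304]
eef_rot: [-90.0, 0.1, -157.8]
contact_force: [-0.1, -0.4, -0.4]
gripper_width: 0.0003
```

```bash
python3 -c "
from h import *
where()"
```

```text
t3.63 tcp [0.568  0.0591 0.1304] rot [-8.9980e+01  8.0000e-02 -1.5783e+02] foot x,y mm -0.1 -8.2 tip z 0.1114 F [-0.1 -0.4 -0.4] w 0.0002713827817180032
```

Call:
jog_arm:
  steps:
    - [1,0,0.008,-0.003,-0.4]
    - [1,0,0.008,-0.003,0]
    - [1,0,0,0,0]
    - [1,0,0,0,0]
    - [1,0,0,0,0]
    - [1,0,0,0,0]

```text
time_s: 4.13
tcp_pos: [0.5651, 0.065, 0.1135]
eef_rot: [-90.0, 0.0, -157.4]
contact_force: [0.3, -1.1, -0.5]
gripper_width: 0.0006
```

```bash
python3 -c "
from h import *
where()"
```

```text
t4.13 tcp [0.5651 0.065  0.1135] rot [-8.9990e+01  2.0000e-02 -1.5739e+02] foot x,y mm -0.6 -1.6 tip z 0.0945 F [ 0.3 -1.1 -0.5] w 0.0006373175214393926
```

Call:
jog_arm:
  steps:
    - [1,0,0.003,0.0005,0]
    - [1,0,0.003,0,0]
    - [1,0,0.002,0,0]
    - [1,0,0,0,0]
    - [1,0,0,0,0]

```text
time_s: 4.55
tcp_pos: [0.565, 0.0644, 0.105]
eef_rot: [-90.0, -0.0, -157.4]
contact_force: [0.6, -0.4, 0.2]
gripper_width: 0.0005
```

```bash
python3 -c "
from h import *
where()
c=cap('side','side2.png');cap('wrist','wrist2.png')
im=cv2.imread('pics/side2.png')[100:260,270:430]
a=cv2.resize(im,None,fx=3.7,fy=3.7,interpolation=cv2.INTER_CUBIC)
cv2.imwrite('pics/sidec2.png',a)
"
```

```text
t4.55 tcp [0.565  0.0644 0.105 ] rot [-9.0000e+01 -3.0000e-02 -1.5741e+02] foot x,y mm -0.9 -2.2 tip z 0.0860 F [ 0.6 -0.4  0.2] w 0.0005362933611578647
```

View pics/sidec2.png

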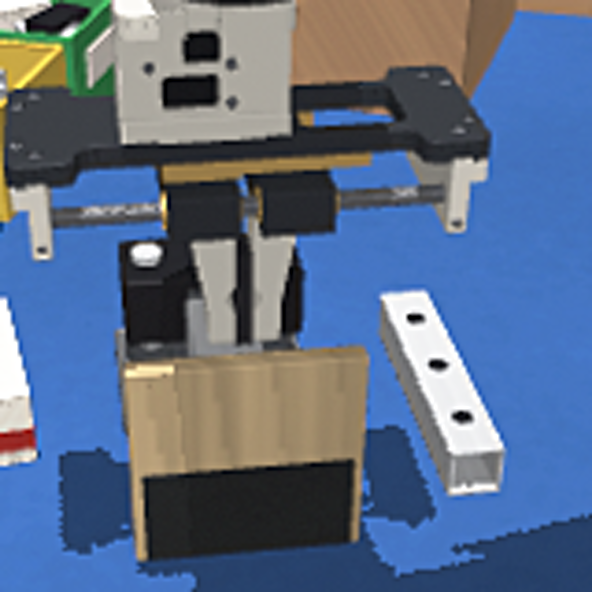

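View pics/wrist2.png

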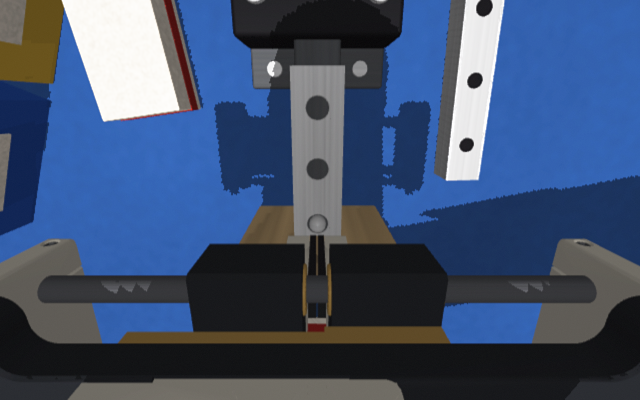

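```bash
python3 - <<'E'
from h import *
c=pickle.load(open('wrist1.pkl','rb'));T=np.linalg.inv(c['tool_from_camera']);f=200/np.tan(np.radians(c['vfov']/2))
for p in ((0,.019,.0095),(0,.019,0),(0,.019,-.0095),(.01,.019,.0095),(0,.0,.0095)):
    q=T[:3,:3]@p+T[:3,3];print(p,q[:2]/q[2]*f+[c['cx'],c['cy']])
im=cv2.imread('pics/wrist2.png')[190:260,270:370]
cv2.imwrite('pics/wc2.png',cv2.resize(im,None,fx=7,fy=7,interpolation=cv2.INTER_CUBIC))
E
```

```text
(0, 0.019, 0.0095) [317.28089156 212.81310808]
(0, 0.019, 0) [317.27248263 225.60779843]
(0, 0.019, -0.0095) [317.26429764 238.06174933]
(0.01, 0.019, 0.0095) [331.81335507 212.81125062]
(0, 0.0, 0.0095) [317.35317843 223.29040185]
```

View pics/wc2.png

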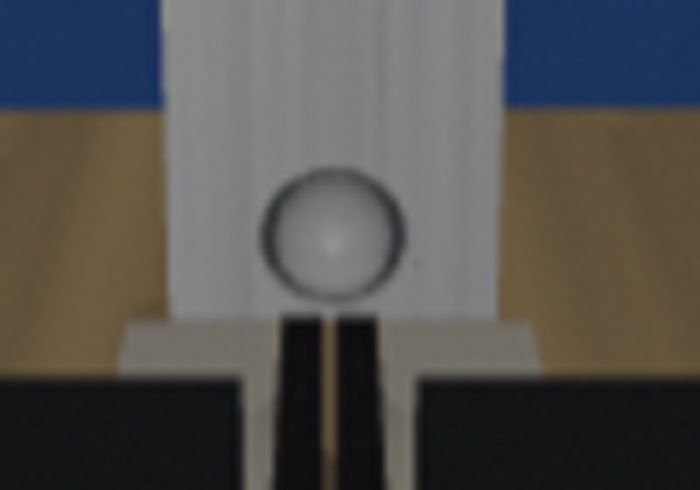

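```bash
python3 - <<'E'
from h import *
np.set_printoptions(precision=2,suppress=True)
s,R=where(); w=r.capture('wrist'); s,R=where()
tcp=s['tcp_pos']
T=np.array(w['tool_from_camera']);Rc=R@T[:3,:3];o=tcp+R@T[:3,3]
f=200/np.tan(np.radians(w['vfov']/2))
c=pickle.load(open('side1.pkl','rb'))
for p in ((.021,.019,-.0095),(-.021,.019,-.0095),(0,.019,-.0095),(0,.019,.0095),(0,.019,0)):
    X=tcp+R@p; q=proj(c,X); print(p,'side',q,'crop2',(q-[270,100])*3.7+1.3)
cv2.imwrite('pics/wrist3.png',w['image'][:,:,::-1])
im=w['image'][90:260,260:380,::-1]
cv2.imwrite('pics/wc3.png',cv2.resize(im,None,fx=4,fy=4,interpolation=cv2.INTER_CUBIC))
def P(u,v,z):
    d=Rc@np.array([(u-w['cx'])/f,(v-w['cy'])/f,1]);X=o+d*(z-o[2])/d[2]
    return 1e3*np.array([(X[:2]-B)@xf,(X[:2]-B)@yf])
for z in (.076,.079,.082,.085):
    print(z,P(317.2,223.6,z),P(317,169,z),P(317,107,z))
E
```

```text
t4.65 tcp [0.57 0.06 0.11] rot [ -90.     0.  -157.4] foot x,y mm -0.7 -2.1 tip z 0.0863 F [ 0.1 -0.1  0.3] w 0.0007546418556316425
t4.70 tcp [0.57 0.06 0.11] rot [ -90.      0.01 -157.4 ] foot x,y mm -0.7 -2.1 tip z 0.0863 F [-0.5 -0.   0.1] w 0.0005474573472291263
(0.021, 0.019, -0.0095) side [347.59 209.36] crop2 [288.39 405.95]
(-0.021, 0.019, -0.0095) side [323.36 211.23] crop2 [198.73 412.84]
(0, 0.019, -0.0095) side [335.51 210.29] crop2 [243.69 409.38]
(0, 0.019, 0.0095) side [334.14 204.03] crop2 [238.63 386.19]
(0, 0.019, 0) side [334.82 207.12] crop2 [241.13 397.65]
0.076 [-0.66  0.58] [ -0.5  -40.14] [ -0.48 -81.26]
0.079 [-0.65 -0.65] [ -0.49 -40.77] [ -0.48 -81.29]
0.082 [-0.64 -1.88] [ -0.49 -41.4 ] [ -0.48 -81.32]
0.085 [-0.64 -3.1 ] [ -0.48 -42.04] [ -0.47 -81.36]
```

View pics/wc3.png

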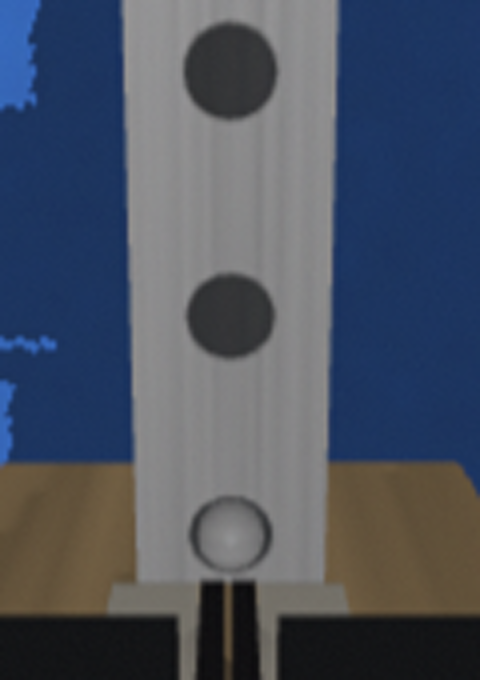

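```bash
python3 - <<'E'
from h import *
np.set_printoptions(precision=1,suppress=True)
c=pickle.load(open('side1.pkl','rb'));w=pickle.load(open('wrist1.pkl','rb'));T=np.linalg.inv(w['tool_from_camera']);f=200/np.tan(np.radians(w['vfov']/2))
R=Ro.from_euler('xyz',[-90,0,-157.64],degrees=True).as_matrix()
for name,tcp in(('s1',(.5665,.0607,.1786)),('s2',(.565,.0644,.105))):
  for y in(-.02,-.01,0,.01,.019):
    for z in (-.0095,.0095):
      o=[]
      for x in(-.021,.021):
        o+=[(proj(c,np.array(tcp)+R@(x,y,z))-[270,100])*3.7+1.3]
      q=T[:3,:3]@(0,y,z)+T[:3,3]
      print(name,y,z,*o,'wrist row',(q[:2]/q[2]*f+[w['cx'],w['cy']])[1])
im=cv2.imread('pics/side2.png')[150:220,300:370]
cv2.imwrite('pics/sc2.png',cv2.resize(im,None,fx=8,fy=8,interpolation=cv2.INTER_CUBIC))
im=cv2.imread('pics/side1.png')[100:200,300:370]
cv2.imwrite('pics/sc1.png',cv2.resize(im,None,fx=6,fy=6,interpolation=cv2.INTER_CUBIC))
E
```

```text
s1 -0.02 -0.0095 [192.5 190.9] [291.4 184.9] wrist row 266.54321030327117
s1 -0.02 0.0095 [188.5 171.1] [284.8 165.4] wrist row 236.72839673537501
s1 -0.01 -0.0095 [193.1 212.1] [291.1 206. ] wrist row 258.15128538390667
s1 -0.01 0.0095 [189.1 191.9] [284.5 186.1] wrist row 229.65300618397424
s1 0 -0.0095 [193.6 232.9] [290.7 226.8] wrist row 250.58016989775172
s1 0 0.0095 [189.6 212.4] [284.2 206.5] wrist row 223.29040184701068
s1 0.01 -0.0095 [194.2 253.3] [290.3 247.1] wrist row 243.7150542170984
s1 0.01 0.0095 [190.2 232.4] [283.9 226.5] wrist row 217.5380381827618
s1 0.019 -0.0095 [194.7 271.4] [290.  265.1] wrist row 238.06174933224872
s1 0.019 0.0095 [190.7 250.2] [283.6 244.2] wrist row 212.81310808361732
s2 -0.02 -0.0095 [197.2 342.8] [290.1 336.3] wrist row 266.54321030327117
s2 -0.02 0.0095 [193.3 320.4] [283.9 314.2] wrist row 236.72839673537501
s2 -0.01 -0.0095 [197.7 361.4] [289.7 354.8] wrist row 258.15128538390667
s2 -0.01 0.0095 [193.8 338.7] [283.6 332.5] wrist row 229.65300618397424
s2 0 -0.0095 [198.2 379.6] [289.4 373. ] wrist row 250.58016989775172
s2 0 0.0095 [194.3 356.7] [283.3 350.4] wrist row 223.29040184701068
s2 0.01 -0.0095 [198.7 397.5] [289.  390.9] wrist row 243.7150542170984
s2 0.01 0.0095 [194.8 374.3] [283. 368.] wrist row 217.5380381827618
s2 0.019 -0.0095 [199.1 413.3] [288.8 406.7] wrist row 238.06174933224872
s2 0.019 0.0095 [195.2 390. ] [282.8 383.6] wrist row 212.81310808361732
```

View pics/sc2.png

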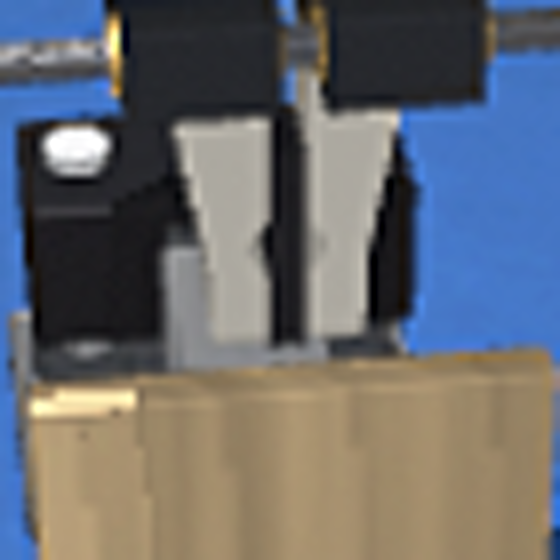

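View pics/sc1.png

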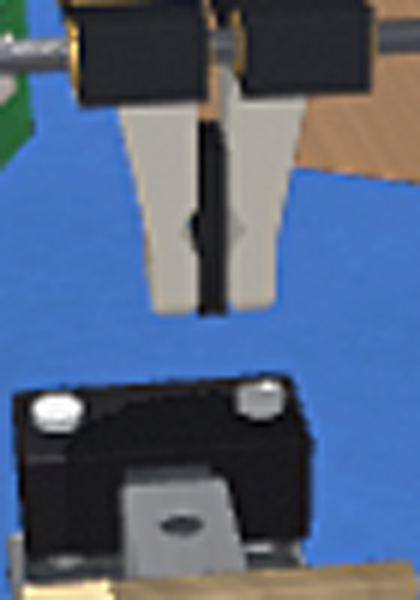

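Call:
jog_arm:
  steps:
    - [1,0,0.001,0,0]
    - [1,0,0.001,0,0]
    - [1,0,0.001,0,0]
    - [1,0,0,0,0]
    - [1,0,0,0,0]

```text
time_s: 5.12
tcp_pos: [0.565, 0.0644, 0.1022]
eef_rot: [-90.0, -0.0, -157.4]
contact_force: [-0.2, 0.2, -0.2]
gripper_width: 0.0004
```

Call:
jog_arm:
  steps:
    - [1,0,0,0,0]
    - [1,0,0,0,0]

```text
time_s: 5.28
tcp_pos: [0.5651, 0.0645, 0.1023]
eef_rot: [-90.0, 0.0, -157.4]
contact_force: [-0.3, 0.8, 0.3]
gripper_width: 0.0005
```

Call:
jog_arm:
  steps:
    - [1,0,0.001,0,0]
    - [1,0,0.001,0,0]
    - [1,0,0.001,0,0]
    - [1,0,0,0,0]
    - [1,0,0,0,0]

```text
time_s: 5.7
tcp_pos: [0.5651, 0.0644, 0.0992]
eef_rot: [-90.0, -0.0, -157.4]
contact_force: [0.3, -0.2, -0.0]
gripper_width: 0.0002
```

```bash
python3 -c "
from h import *
where()
cap('side','side3.png');where();cap('wrist','wrist4.png');where()
im=cv2.imread('pics/side3.png')[130:240,290:390]
cv2.imwrite('pics/sc3.png',cv2.resize(im,None,fx=5,fy=5,interpolation=cv2.INTER_CUBIC))
"
```

```text
t5.70 tcp [0.5651 0.0644 0.0992] rot [-9.000e+01 -1.000e-02 -1.574e+02] foot x,y mm -0.8 -2.2 tip z 0.0802 F [ 0.3 -0.2 -0. ] w 0.0002133330981329885
t5.75 tcp [0.5651 0.0644 0.0992] rot [-9.0000e+01 -1.0000e-02 -1.5741e+02] foot x,y mm -0.8 -2.1 tip z 0.0802 F [ 0.   0.4 -0.3] w 0.00022516971383072765
t5.80 tcp [0.5651 0.0644 0.0992] rot [-9.000e+01 -1.000e-02 -1.574e+02] foot x,y mm -0.8 -2.1 tip z 0.0802 F [ 1.2  0.1 -0.2] w 0.0002010746972775665
```

View pics/sc3.png

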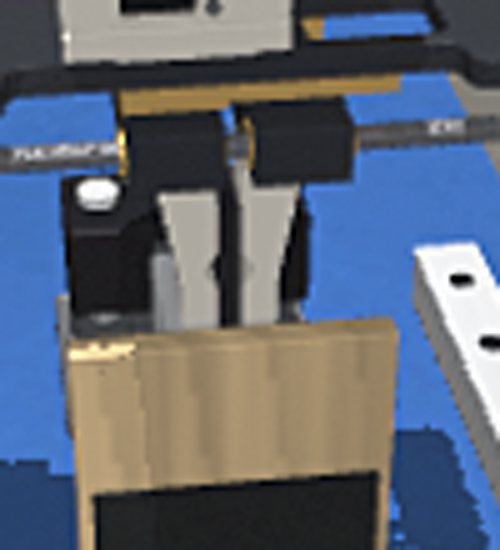

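Call:
jog_arm:
  steps:
    - [1,0,0,0.001,0]
    - [1,0,0.002,0,0]
    - [1,0,0.002,0,0]
    - [1,0,0.002,0,0]
    - [1,0,0,0,0]

```text
time_s: 6.22
tcp_pos: [0.5651, 0.0634, 0.0926]
eef_rot: [-90.0, -0.0, -157.4]
contact_force: [-0.2, -0.4, 1.2]
gripper_width: 0.0002
```

Call:
jog_arm:
  steps:
    - [1,0,0.002,0,0]
    - [1,0,0.002,0,0]
    - [1,0,0,0,0]
    - [1,0,0,0,0]

```text
time_s: 6.55
tcp_pos: [0.5654, 0.0635, 0.0891]
eef_rot: [-90.0, -0.0, -157.4]
contact_force: [0.0, -0.2, 0.9]
gripper_width: 0.0005
```

```bash
python3 -c "
from h import *
where()
cap('wrist','wrist5.png');where();cap('side','side5.png')
im=cv2.imread('pics/wrist5.png')[70:260,250:390]
cv2.imwrite('pics/wc5.png',cv2.resize(im,None,fx=4,fy=4,interpolation=cv2.INTER_CUBIC))
im=cv2.imread('pics/side5.png')[130:240,290:390]
cv2.imwrite('pics/sc5.png',cv2.resize(im,None,fx=5,fy=5,interpolation=cv2.INTER_CUBIC))
"
```

```text
t6.55 tcp [0.5654 0.0635 0.0891] rot [-9.000e+01 -2.000e-02 -1.574e+02] foot x,y mm -0.9 -3.1 tip z 0.0701 F [ 0.  -0.2  0.9] w 0.00046177326819652414
t6.60 tcp [0.5655 0.0635 0.0892] rot [-9.000e+01 -1.000e-02 -1.574e+02] foot x,y mm -0.8 -3.1 tip z 0.0702 F [ 0.7  0.7 -0.8] w 0.00033704355456010886
```

View pics/wc5.png

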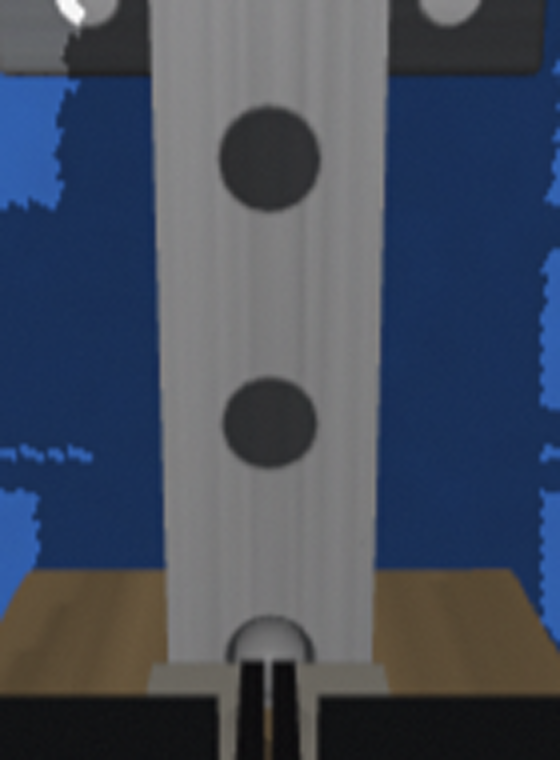

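View pics/sc5.png

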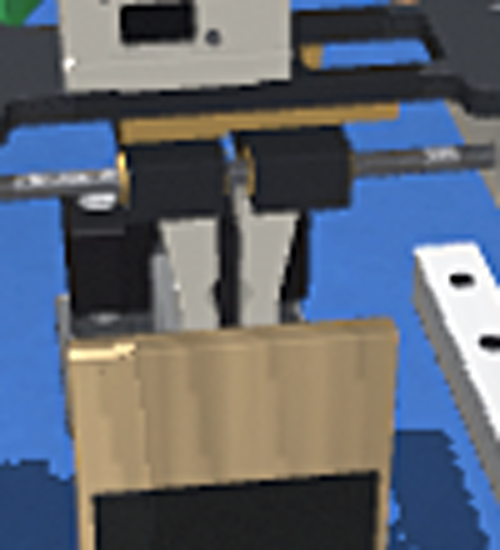

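Call:
jog_arm:
  steps:
    - [1,0,0.003,0,0]
    - [1,0,0.003,0,0]
    - [1,0,0.002,0,0]
    - [1,0,0.002,0,0]
    - [1,0,0,0,0]

```text
time_s: 7.07
tcp_pos: [0.5651, 0.0634, 0.0787]
eef_rot: [-90.0, -0.1, -157.4]
contact_force: [-0.3, -0.1, 0.4]
gripper_width: 0.0007
```

Call:
jog_arm:
  steps:
    - [1,0,0.002,0,0]
    - [1,0,0.002,0,0]
    - [1,0,0.002,0,0]
    - [1,0,0,0,0]
    - [1,0,0,0,0]

```text
time_s: 7.48
tcp_pos: [0.5654, 0.0635, 0.0731]
eef_rot: [-90.0, -0.0, -157.4]
contact_force: [0.3, -0.1, -0.2]
gripper_width: 0.0003
```

```bash
python3 -c "
from h import *
where()
cap('wrist','wrist6.png');where()
im=cv2.imread('pics/wrist6.png')[70:260,250:390]
cv2.imwrite('pics/wc6.png',cv2.resize(im,None,fx=4,fy=4,interpolation=cv2.INTER_CUBIC))
"
```

```text
t7.48 tcp [0.5654 0.0635 0.0731] rot [-9.000e+01 -2.000e-02 -1.574e+02] foot x,y mm -0.9 -3.1 tip z 0.0541 F [ 0.3 -0.1 -0.2] w 0.0002958377292593626
t7.53 tcp [0.5655 0.0635 0.0732] rot [-9.000e+01 -1.000e-02 -1.574e+02] foot x,y mm -0.8 -3.1 tip z 0.0542 F [-0.1  0.2 -0. ] w 0.00037273645897732124
```

View pics/wc6.png

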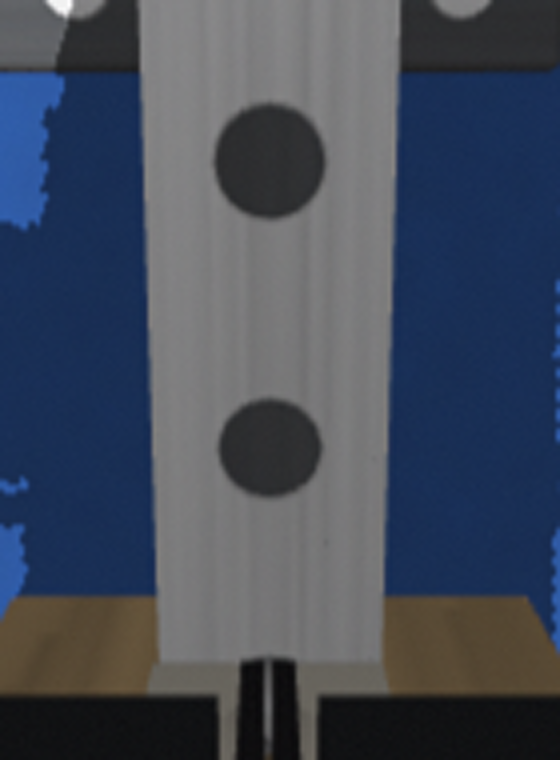

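Call:
jog_arm:
  steps:
    - [1,0,0.001,0,0]
    - [1,0,0.001,0,0]
    - [1,0,0.001,0,0]
    - [1,0,0.001,0,0]
    - [1,0,0.001,0,0]
    - [1,0,0,0,0]

```text
time_s: 8.03
tcp_pos: [0.5655, 0.0635, 0.0682]
eef_rot: [-90.0, 0.0, -157.4]
contact_force: [-0.9, 0.0, 1.2]
gripper_width: 0.0004
```

Call:
jog_arm:
  steps:
    - [1,0,0.001,0,0]
    - [1,0,0.001,0,0]
    - [1,0,0,0,0]
    - [1,0,0,0,0]

```text
time_s: 8.37
tcp_pos: [0.5655, 0.0635, 0.0664]
eef_rot: [-90.0, 0.0, -157.4]
contact_force: [-1.6, 0.0, 2.8]
gripper_width: 0.0005
```

Call:
jog_arm:
  steps:
    - [1,0,0.001,0,0]
    - [1,0,0.001,0,0]
    - [1,0,0,0,0]
    - [1,0,0,0,0]

```text
time_s: 8.7
tcp_pos: [0.5656, 0.0635, 0.0643]
eef_rot: [-90.0, 0.0, -157.4]
contact_force: [-1.2, 0.5, 3.3]
gripper_width: 0.0004
```

Call:
jog_arm:
  steps:
    - [1,0,0.001,0,0]
    - [1,0,0,0,0]
    - [1,0,0,0,0]
    - [1,0,0,0,0]

```text
time_s: 9.03
tcp_pos: [0.5656, 0.0636, 0.0633]
eef_rot: [-90.0, 0.0, -157.4]
contact_force: [-1.0, 0.0, 3.3]
gripper_width: 0.0008
```

Call:
jog_arm:
  steps:
    - [1,0,0.001,0,0]
    - [1,0,0,0,0]
    - [1,0,0,0,0]
    - [1,0,0,0,0]

```text
time_s: 9.37
tcp_pos: [0.5656, 0.0636, 0.0624]
eef_rot: [-90.0, 0.0, -157.4]
contact_force: [-1.3, -0.4, 5.2]
gripper_width: 0.0006
```

Call:
jog_arm:
  steps:
    - [1,0,0.0005,0,0]
    - [1,0,0,0,0]
    - [1,0,0,0,0]
    - [1,0,0,0,0]

```text
time_s: 9.7
tcp_pos: [0.5656, 0.0635, 0.0623]
eef_rot: [-90.0, 0.0, -157.4]
contact_force: [-3.6, -0.4, 8.8]
gripper_width: 0.0006
```

Call:
jog_arm:
  steps:
    - [1,0,0,-0.001,0]
    - [1,0,0,-0.001,0]
    - [1,0,0,0,0]
    - [1,0,0,0,0]

```text
time_s: 10.03
tcp_pos: [0.5652, 0.0647, 0.0624]
eef_rot: [-89.9, 0.0, -157.4]
contact_force: [-0.9, -4.5, 7.8]
gripper_width: 0.0008
```

```bash
cat >> h.py <<'E'
def ff():
    s,R=where(); print('F tool xyz',(R.T@s['contact_force']).round(1))
E
python3 -c "
from h import *
ff()"
```

```text
t10.03 tcp [0.5652 0.0647 0.0624] rot [-8.9930e+01  2.0000e-02 -1.5738e+02] foot x,y mm -0.6 -1.9 tip z 0.0434 F [-0.9 -4.5  7.8] w 0.0008402163483700775
F tool xyz [ 2.5 -7.8  3.9]
```

Call:
jog_arm:
  steps:
    - [1,0,0,-0.001,0]
    - [1,0,0,0,0]
    - [1,0,0,0,0]

```text
time_s: 10.28
tcp_pos: [0.5649, 0.0655, 0.0624]
eef_rot: [-89.9, 0.0, -157.4]
contact_force: [0.6, -4.6, 7.3]
gripper_width: 0.0004
```

Call:
jog_arm:
  steps:
    - [1,0,0,-0.001,0]
    - [1,0,0,0,0]
    - [1,0,0,0,0]

```text
time_s: 10.53
tcp_pos: [0.5645, 0.0664, 0.0624]
eef_rot: [-89.9, 0.0, -157.4]
contact_force: [-0.7, -4.7, 6.5]
gripper_width: 0.0004
```

```bash
python3 -c "
from h import *
ff()"
```

```text
t10.53 tcp [0.5645 0.0664 0.0624] rot [-8.9920e+01  2.0000e-02 -1.5738e+02] foot x,y mm -0.6 -0.1 tip z 0.0434 F [-0.7 -4.7  6.5] w 0.00036080047568585804
F tool xyz [ 2.4 -6.5  4.1]
```

Call:
jog_arm:
  steps:
    - [1,0,0.0003,-0.001,0]
    - [1,0,0,0,0]
    - [1,0,0,0,0]

```text
time_s: 10.78
tcp_pos: [0.5641, 0.0672, 0.0623]
eef_rot: [-89.9, 0.0, -157.4]
contact_force: [-0.1, -5.3, 9.6]
gripper_width: 0.0004
```

Call:
jog_arm:
  steps:
    - [1,0,0,-0.001,0]
    - [1,0,0,0,0]
    - [1,0,0,0,0]

```text
time_s: 11.03
tcp_pos: [0.5638, 0.0681, 0.0623]
eef_rot: [-89.9, 0.0, -157.4]
contact_force: [-0.0, -5.2, 9.2]
gripper_width: 0.0005
```

Call:
jog_arm:
  steps:
    - [1,0,0,-0.001,0]
    - [1,0,0,0,0]
    - [1,0,0,0,0]

```text
time_s: 11.28
tcp_pos: [0.5635, 0.0687, 0.0623]
eef_rot: [-89.9, 0.0, -157.4]
contact_force: [0.5, -7.0, 9.8]
gripper_width: 0.0005
```

```bash
python3 -c "
from h import *
ff()
cap('wrist','wrist7.png');cap('side','side7.png')
im=cv2.imread('pics/wrist7.png')[70:260,250:390]
cv2.imwrite('pics/wc7.png',cv2.resize(im,None,fx=4,fy=4,interpolation=cv2.INTER_CUBIC))
im=cv2.imread('pics/side7.png')[150:260,290:390]
cv2.imwrite('pics/sc7.png',cv2.resize(im,None,fx=5,fy=5,interpolation=cv2.INTER_CUBIC))
"
```

```text
t11.28 tcp [0.5635 0.0687 0.0623] rot [-8.9890e+01  2.0000e-02 -1.5738e+02] foot x,y mm -0.6 2.4 tip z 0.0433 F [ 0.5 -7.   9.8] w 0.0004921223137284976
F tool xyz [ 2.2 -9.8  6.6]
```

View pics/wc7.png

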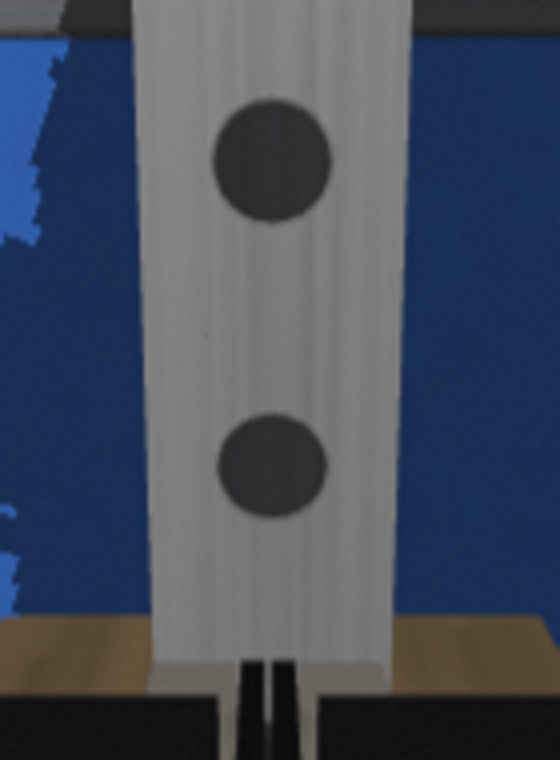

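View pics/sc7.png

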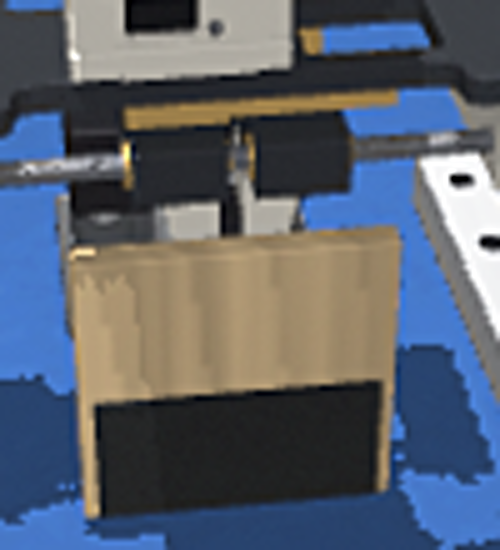

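Call:
jog_arm:
  steps:
    - [1,0,0,-0.001,0]
    - [1,0,0,0,0]
    - [1,0,0,0,0]

```text
time_s: 11.63
tcp_pos: [0.5632, 0.0695, 0.0623]
eef_rot: [-89.9, 0.0, -157.4]
contact_force: [0.5, -7.8, 8.4]
gripper_width: 0.0008
```

Call:
jog_arm:
  steps:
    - [1,0,0,-0.001,0]
    - [1,0,0,0,0]
    - [1,0,0,0,0]

```text
time_s: 11.88
tcp_pos: [0.5626, 0.071, 0.0623]
eef_rot: [-89.9, 0.0, -157.4]
contact_force: [-1.6, -4.7, 9.3]
gripper_width: 0.0004
```

```bash
python3 -c "
from h import *
ff()"
```

```text
t11.88 tcp [0.5626 0.071  0.0623] rot [-8.9930e+01  3.0000e-02 -1.5739e+02] foot x,y mm -0.6 4.9 tip z 0.0433 F [-1.6 -4.7  9.3] w 0.0003728695387374924
F tool xyz [ 3.3 -9.3  3.8]
```

Call:
jog_arm:
  steps:
    - [1,0,0,-0.001,0]
    - [1,0,0,-0.001,0]
    - [1,0,0,-0.001,0]
    - [1,0,0,0,0]
    - [1,0,0,0,0]

```text
time_s: 12.3
tcp_pos: [0.5614, 0.0739, 0.0623]
eef_rot: [-89.9, 0.0, -157.4]
contact_force: [-1.2, -4.6, 10.4]
gripper_width: 0.0006
```

```bash
python3 -c "
from h import *
ff()
cap('wrist','wrist8.png');cap('side','side8.png')
im=cv2.imread('pics/wrist8.png')[70:260,250:390]
cv2.imwrite('pics/wc8.png',cv2.resize(im,None,fx=4,fy=4,interpolation=cv2.INTER_CUBIC))
im=cv2.imread('pics/side8.png')[150:260,290:390]
cv2.imwrite('pics/sc8.png',cv2.resize(im,None,fx=5,fy=5,interpolation=cv2.INTER_CUBIC))
"
```

```text
t12.30 tcp [0.5614 0.0739 0.0623] rot [-8.9930e+01  3.0000e-02 -1.5738e+02] foot x,y mm -0.6 8.0 tip z 0.0433 F [-1.2 -4.6 10.4] w 0.0005600226240481034
F tool xyz [  2.9 -10.4   3.8]
```

View pics/wc8.png

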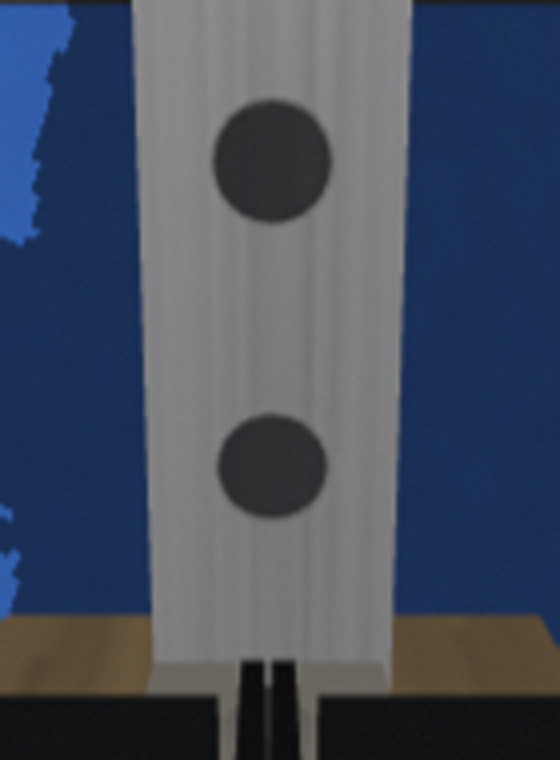

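View pics/sc8.png

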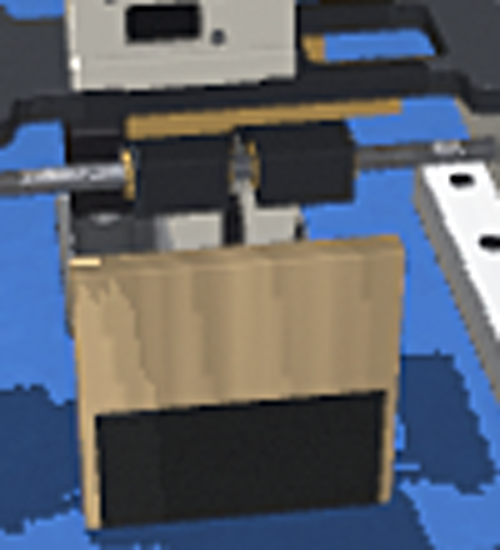

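```bash
python3 - <<'E'
from h import *
np.set_printoptions(precision=2,suppress=True)
w=pickle.load(open('wrist1.pkl','rb'));T=np.array(w['tool_from_camera']);f=200/np.tan(np.radians(w['vfov']/2))
def P(tcp,yaw,u,v,z):
    u=u/4+250-.4;v=v/4+70-.4
    R=Ro.from_euler('xyz',[-90,0,yaw],degrees=True).as_matrix();Rc=R@T[:3,:3];o=tcp+R@T[:3,3]
    d=Rc@np.array([(u-w['cx'])/f,(v-w['cy'])/f,1]);X=o+d*(z-o[2])/d[2]
    return 1e3*np.array([(X[:2]-B)@xf,(X[:2]-B)@yf])
for z in(.077,.079,.081):
  for n,tcp,v1,v2 in(('w5',(.5655,.0635,.0892),423,159),('w6',(.5655,.0635,.0732),447,160),('w7',(.5635,.0687,.0623),466,160),('w8',(.5614,.0739,.0623),466,160)):
    print(z,n,P(np.array(tcp),-157.4,271,v1,z),P(np.array(tcp),-157.4,271,v2,z))
E
```

```text
0.077 w5 [ -0.78 -40.63] [ -0.75 -81.1 ]
0.077 w6 [ -0.74 -40.75] [ -0.71 -81.26]
0.077 w7 [ -0.56 -35.24] [ -0.53 -75.9 ]
0.077 w8 [ -0.5  -29.63] [ -0.47 -70.29]
0.079 w5 [ -0.77 -41.1 ] [ -0.75 -81.13]
0.079 w6 [ -0.73 -41.26] [ -0.7 -81.3]
0.079 w7 [ -0.55 -35.78] [ -0.52 -75.93]
0.079 w8 [ -0.49 -30.18] [ -0.46 -70.33]
0.081 w5 [ -0.77 -41.56] [ -0.74 -81.17]
0.081 w6 [ -0.73 -41.77] [ -0.7  -81.33]
0.081 w7 [ -0.55 -36.33] [ -0.52 -75.97]
0.081 w8 [ -0.49 -30.72] [ -0.46 -70.37]
```

Call:
jog_arm:
  steps:
    - [1,0,0,-0.002,0]
    - [1,0,0,-0.002,0]
    - [1,0,0,-0.002,0]
    - [1,0,0,-0.002,0]
    - [1,0,0,-0.002,0]
    - [1,0,0,0,0]

```text
time_s: 12.9
tcp_pos: [0.5574, 0.0833, 0.0623]
eef_rot: [-89.9, 0.0, -157.4]
contact_force: [-2.4, -2.0, 11.2]
gripper_width: 0.0004
```

```bash
python3 -c "
from h import *
ff()"
```

```text
t12.90 tcp [0.5574 0.0833 0.0623] rot [-8.9940e+01  3.0000e-02 -1.5738e+02] foot x,y mm -0.6 18.2 tip z 0.0433 F [-2.4 -2.  11.2] w 0.0004164035546970045
F tool xyz [  3.  -11.2   0.9]
```

Call:
jog_arm:
  steps:
    - [1,0,0,-0.002,0]
    - [1,0,0,-0.002,0]
    - [1,0,0,-0.002,0]
    - [1,0,0,-0.002,0]
    - [1,0,0,-0.002,0]
    - [1,0,0,0,0]

```text
time_s: 13.4
tcp_pos: [0.5536, 0.0926, 0.0623]
eef_rot: [-89.9, 0.0, -157.4]
contact_force: [-2.2, -1.7, 11.5]
gripper_width: 0.0
```

```bash
python3 -c "
from h import *
ff()
cap('wrist','wrist9.png');cap('side','side9.png')
im=cv2.imread('pics/wrist9.png')[70:260,250:390]
cv2.imwrite('pics/wc9.png',cv2.resize(im,None,fx=4,fy=4,interpolation=cv2.INTER_CUBIC))
im=cv2.imread('pics/side9.png')[150:260,290:390]
cv2.imwrite('pics/sc9.png',cv2.resize(im,None,fx=5,fy=5,interpolation=cv2.INTER_CUBIC))
"
```

```text
t13.40 tcp [0.5536 0.0926 0.0623] rot [-8.9940e+01  3.0000e-02 -1.5738e+02] foot x,y mm -0.6 28.3 tip z 0.0433 F [-2.2 -1.7 11.5] w 1.6855510585555146e-05
F tool xyz [  2.7 -11.5   0.8]
```

View pics/wc9.png

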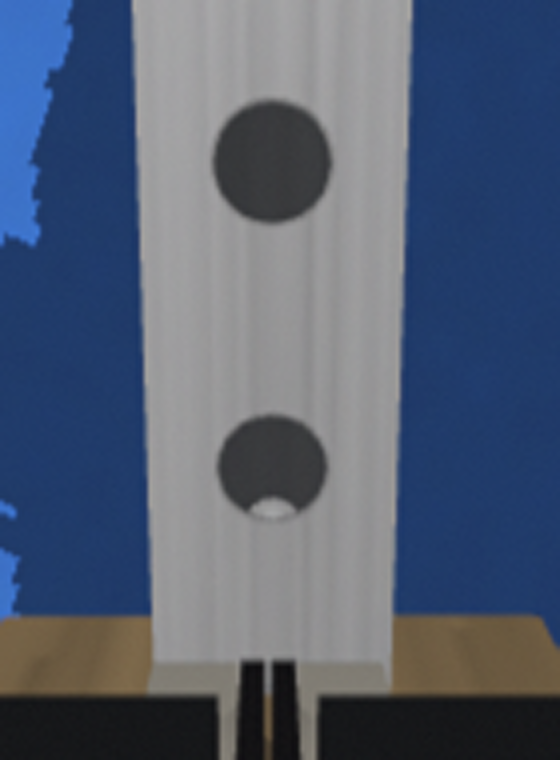

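View pics/sc9.png

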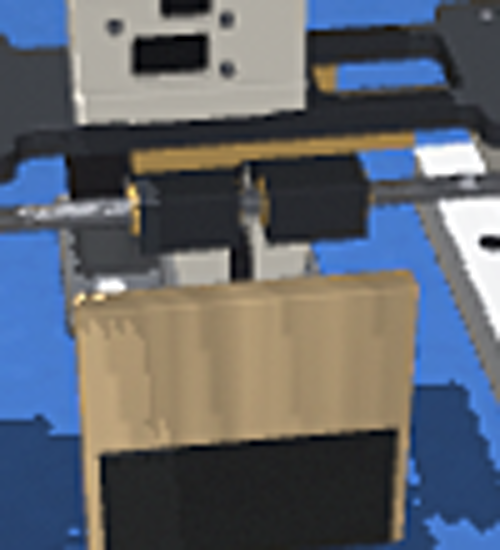

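Call:
jog_arm:
  steps:
    - [1,0,0,-0.001,0]
    - [1,0,0,-0.001,0]
    - [1,0,0,-0.001,0]
    - [1,0,0,-0.001,0]
    - [1,0,0,-0.001,0]
    - [1,0,0,0,0]
    - [1,0,0,0,0]

```text
time_s: 14.08
tcp_pos: [0.5512, 0.0982, 0.0622]
eef_rot: [-90.0, 0.0, -157.4]
contact_force: [-5.3, 3.3, 11.8]
gripper_width: 0.0006
```

Call:
jog_arm:
  steps:
    - [1,0,0,-0.001,0]
    - [1,0,0,-0.001,0]
    - [1,0,0,0,0]
    - [1,0,0,0,0]

```text
time_s: 14.42
tcp_pos: [0.5507, 0.0994, 0.0623]
eef_rot: [-90.0, 0.0, -157.4]
contact_force: [-3.3, -2.1, 11.3]
gripper_width: 0.0006
```

```bash
python3 -c "
from h import *
ff()
cap('wrist','wrist10.png')
im=cv2.imread('pics/wrist10.png')[70:260,250:390]
cv2.imwrite('pics/wc10.png',cv2.resize(im,None,fx=4,fy=4,interpolation=cv2.INTER_CUBIC))
"
```

```text
t14.42 tcp [0.5507 0.0994 0.0623] rot [-8.9980e+01  3.0000e-02 -1.5738e+02] foot x,y mm -0.6 35.7 tip z 0.0433 F [-3.3 -2.1 11.3] w 0.0006145458990450444
F tool xyz [  3.8 -11.3   0.7]
```

View pics/wc10.png

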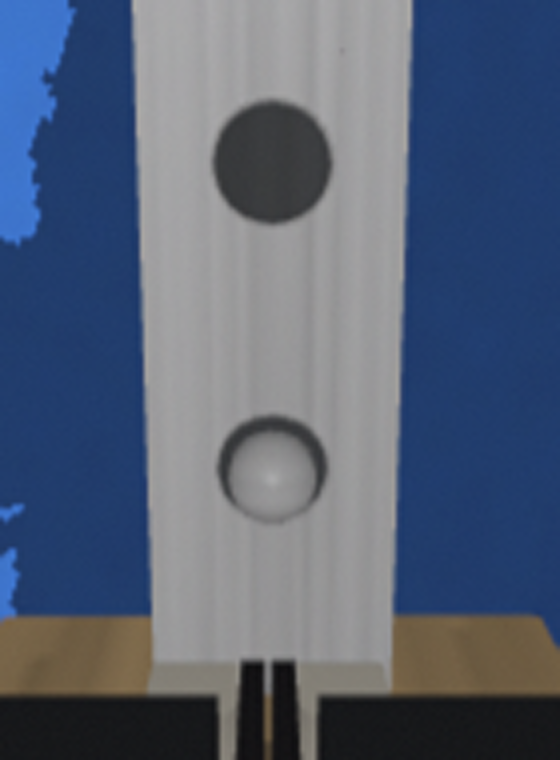

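Call:
jog_arm:
  steps:
    - [1,0,0,-0.001,0]
    - [1,0,0,0,0]
    - [1,0,0,0,0]
    - [1,0,-0.001,0,0]
    - [1,0,-0.001,0,0]
    - [1,0,-0.001,0.0015,0]
    - [1,0,-0.005,0,0]
    - [1,0,-0.01,0,0]
    - [1,0,0,0,0]

```text
time_s: 15.22
tcp_pos: [0.5518, 0.0996, 0.0815]
eef_rot: [-90.0, 0.1, -157.4]
contact_force: [1.0, 0.5, -0.1]
gripper_width: 0.0003
```

```bash
python3 -c "
from h import *
ff()
cap('wrist','wrist11.png')
im=cv2.imread('pics/wrist11.png')[70:260,250:390]
cv2.imwrite('pics/wc11.png',cv2.resize(im,None,fx=4,fy=4,interpolation=cv2.INTER_CUBIC))
"
```

```text
t15.22 tcp [0.5518 0.0996 0.0815] rot [-8.9990e+01  1.4000e-01 -1.5738e+02] foot x,y mm 0.5 35.4 tip z 0.0625 F [ 1.   0.5 -0.1] w 0.0002724555060293496
F tool xyz [-1.1  0.1 -0. ]
```

View pics/wc11.png

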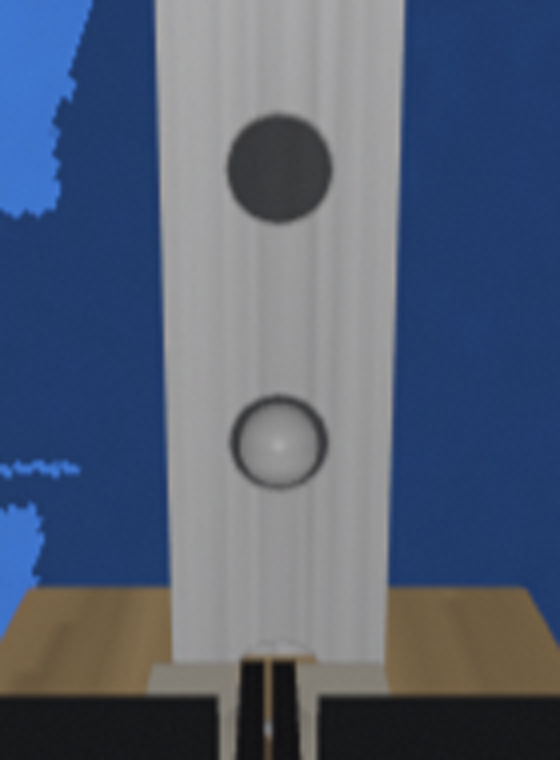

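Button is up and centred in the second hole at crop (279,442); force is zero. I'll raise clear and check everything.

Call:
jog_arm:
  steps:
    - [1,0,-0.01,0,0]
    - [1,0,-0.02,0,0]
    - [1,0,-0.03,0,0]
    - [1,0,-0.03,0,0]
    - [1,0,-0.03,0,0]
    - [1,0,0,0.03,0]
    - [1,0,0,0.03,0]
    - [1,0,0,0,0]
    - [1,0,0,0,0]
    - [1,0,0,0,0]

```text
time_s: 16.1
tcp_pos: [0.5735, 0.0436, 0.1996]
eef_rot: [-90.0, -0.0, -157.4]
contact_force: [-0.5, 0.2, -0.0]
gripper_width: 0.0006
```

```bash
python3 -c "
from h import *
ff()
cap('wrist','wrist12.png');cap('side','side12.png');ff()
"
```

```text
t16.10 tcp [0.5735 0.0436 0.1996] rot [-9.0010e+01 -1.0000e-02 -1.5745e+02] foot x,y mm -1.0 -24.6 tip z 0.1806 F [-0.5  0.2 -0. ] w 0.0005701785974135009
F tool xyz [ 0.4  0.  -0.3]
t16.20 tcp [0.5735 0.0442 0.1995] rot [-9.0010e+01 -1.0000e-02 -1.5738e+02] foot x,y mm -0.8 -24.1 tip z 0.1805 F [-0.2  0.3 -0.1] w 0.000493907383944617
F tool xyz [ 0.1  0.1 -0.3]
```

View pics/wrist12.png

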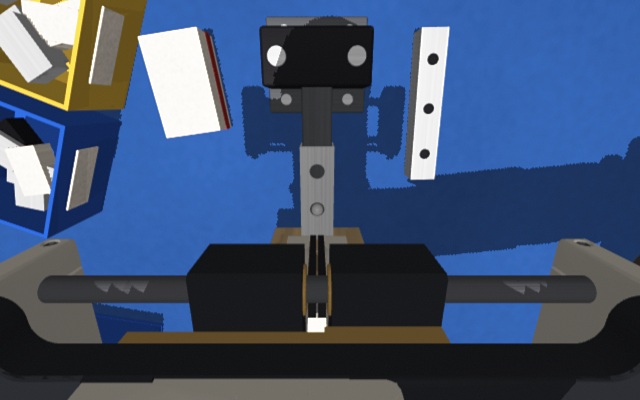

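View pics/side12.png

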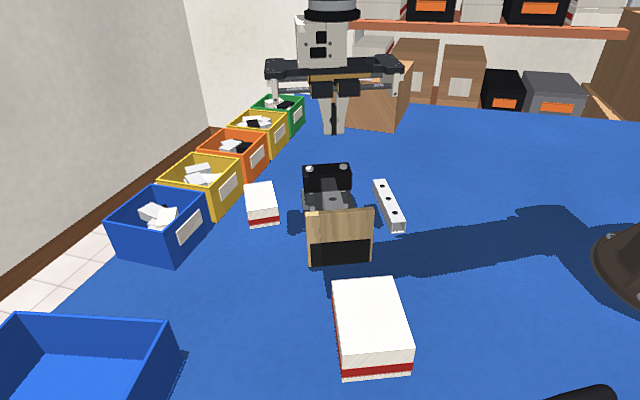

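The wrist view shows the button up in the second hole at (317,210), with one hole left behind it at (317,171). In the side view the cartons and the spare tube are at the same pixels as at the start. The hand is clear, so I'm handing in.

```bash
python3 -c "
from h import *
print(r.close_job())"
```

```text
the job is handed in; nothing more can be done
None
```

The carton stop is out by one hole, with the snap button up and locked in the second hole, and I handed the job in at about 16 s of the 51 s allowed.

I closed the fingers and felt down onto the button until it was flush. The vertical force was about 3–5 N on the button and about 9 N once the tip reached the sleeve. I then slid the sleeve out in 1–2 mm steps. The readings between steps peaked at about 8 N along the slide and 12 N down, well under the limits. I stopped when the button sprang up, centred it, and lifted clear.

- **Final checks:** the last wrist view shows the button up in the second hole. The close-up just after lifting off showed it centred there. Contact force was about 0 N and the hand was well clear. The two cartons and the spare tube show no visible shift in the side view.
- **Not measured directly:** I worked out the sleeve travel from the tool's motion and the camera views, since the joint values are not reported. It was about 38.5–39.5 mm before lift-off. Whether the two on-the-way steps counted is also inferred, from the forces, the tool travel and the pictures.
- **Disagreement:** the pictures and the felt contact put the fingertips about 20 mm behind the reported TCP, not 19 mm ahead as the text says. I relied on feel, so this did not affect the result.

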